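Hold the bag clip open over the price card

TASK

Squeeze open the big steel spring clip that is parked on the edge of the plywood board and lift it off, then bring it over the taller of the two price cards, square to the card, and lower it until the middle of the card's top edge is about halfway into the gaping jaws, so that a colleague can slip a ticket in behind the card. Finish while still holding the clip there, squeezed wide open, steady, with neither jaw nor any other part of it touching the card; do not shift the card, and leave everything else on the stall where it stands.

Things in the scene. Friction and masses are not known exactly. Their poses are not given: they have to be found in the camera images.
- clip: Big steel spring clip, 90 mm tall, 80 g, parked astride the board's top edge, jaws down, squeeze tails up; two small clips (50 mm) at the board's ends are fixed. Origin: mid width of its hinge axis, a dark barrel 12 mm thick, 40 mm long, resting on the edge. y: hinge axis, along the board; x across it; z up. The frame is that of the half with the +x jaw and tilts with it, 0.33 rad fully squeezed.
- clip_jaw (a joint): Angle between the big clip's mirrored halves, rad: 0 as parked on the 4 mm board, -0.09 shut, 0.66 squeezed to the stop. Squeezing the tails together along x opens the jaws: 5 N at the tail ends starts it, 9 N reaches the stop, where the tails are nearly parallel, 26 mm over their outsides, and the jaw tips gape about 33 mm. Let go, it snaps shut.
- tip_fixed (a point): Middle of the inner lower edge of the clip's +x jaw, 45 mm below the hinge (about 43 mm when fully open). Both jaws are 50 mm wide with lips 4 mm thick.
- tip_moving (a point): Middle of the inner lower edge of the clip's -x jaw, 45 mm below the hinge.
- tail_end (a point): Outer side of the rounded upper end of the tail over the +x jaw: 40 mm above the hinge and 27 mm off it in x as parked; the other tail mirrors it (54 mm over both). Tails are 34 mm wide (y) and slope up and outward from the hinge.
- board_top (a point): Middle of the top edge of the parking board: an upright plywood strip 4 mm thick (x), 250 mm long (y), its top 100 mm above the table, fixed on a wooden foot 90 mm deep. y runs along the edge. The small clips sit 105 mm to either side of this point.
- price_card: The taller price card: an upright stiff white card 110 mm wide (y), 3 mm thick (x), its top 155 mm above the table, standing loose in a weighted steel foot 75 mm deep (0.7 kg in all). Origin under the foot's centre; x is the card's normal, y runs along its top edge, z up.
- card_top (a point): Middle of the taller card's top edge.
- low_card: The other price card, lower and wider: 140 mm wide (y), top 100 mm above the table, same kind of foot. To be left alone.
- brick_a: Wrapped dark sweet block lying on the table, 70 x 150 x 45 mm (x, y, z). Leave alone.
- brick_b: Wrapped dark sweet block lying on the table, 150 x 70 x 45 mm (x, y, z). Leave alone.
- round_0: Round sweet cake, 120 mm across, 34 mm high, the lower of a stack of two. Leave alone.
- round_1: Round sweet cake, 120 mm across, 34 mm high, the upper of the stack. Leave alone.
- spatula: Spatula lying on the table. Leave alone.
- weight: Brass weight, 44 mm across, 58 mm high. Leave alone.
There are look-alikes about, which are no part of the job. Leave any green or pink look-alike of the clip alone.

How it is judged:
By the outcome, as a careful person would: the job done as asked, in the order asked, and still so for the second after the job is handed in, while the arm keeps its last pose, push and grip.
It also fails if it takes over 38 s, if anything falls off the work surface, if the arm or the gripper's body presses on something with over 40 N, if the wrist force passes 120 N, or if a joint passes its speed limit or range.

ROBOT

A 6-joint arm with a two-finger parallel gripper is mounted at the origin on the work surface. World frame = base frame: x ahead of the robot, y to its left, z up, the work surface at z = 0. Lengths are in m, angles in rad, forces in N, time in s.
With the tool pointing down it reaches from about 0.35 to 0.975 m from the base axis. Payload 4.9 kg.
Tool frame: the origin (TCP) lies at the very end of the fingers, on their centre line; the grasp point (between the pads) lies ctrl.grip_point_offset behind it (ctrl.grip_point_offset is the distance from the TCP to the grasp point, in m); z points along the fingers, y is the direction in which the jaws open and shut (so a half turn about z gives the same grasp; the last joint's range is limited). The gripper opens to 85 mm and grips with 20 to 120 N. Pads are 22 mm wide; open, the fingers measure 114 mm over their backs; the gripper's body (76 mm by 85 mm) begins 54 mm behind the grasp point. The pads swing forward as they close: fully open they stand 13 mm farther back than shut.
Start: joints at [-1.376, 0.053, 1.613, -0, 1.476, -0.119], TCP at [0.193, -0.594, 0.231] pointing down, gripper open.
Joint ranges: [-3.01, 3.01], [-1.01, 2.22], [0.06, 2.58], [-1.02, 4.17], [0.09, 2.62], [-3.14, 3.14]. Speed limits (rad/s): [2.57, 2.57, 3.14, 3.14, 3.14, 3.14].

INTERFACE

Orientations are given as a rotation vector (axis times angle).
In Python, from station import ctrl gives the robot as it stands. The module is installed in compiled form; this text tells all that it offers.
- The arm moves only by the shell command python3 -m creep 'ROWS' [FORCE]. ROWS is JSON, a list of rows, each a list of 5 numbers: the closure in counts, from 0 (fully open) to 255 (shut), then the shift along the tool's x, y, z in mm, then the turn about the tool's z in rad. A call has 1 to 12 rows; each row is the pose to reach, as a shift and turn from the pose commanded when the call began, along the tool's axes at that moment; what a row does not reach only later rows make up. A row lasts 1/12 s, in which the tool goes at most 41.7 mm and 7.16 degrees, less where a joint would pass 70% of its speed; a pose out of reach is approached as far as the arm can. A call with a gripper value outside its range is refused whole. The fingers move at their own pace and stop on an object; FORCE is the grip in N (left out, the last holds). Time passes only in rows, so rows that repeat a pose let the fingers close. It gives the time, the measured TCP pose, the force and the opening at its end, in the units of the state.
- ctrl.get_obs(): the state, without advancing time (a new reading comes with each control period).
- ctrl.get_image(name): name is "scene" or "side" or "wrist"; returns the picture (384x512x3 uint8, red, green, blue); there is no depth.
- ctrl.calibration(name): a dict with "fx", "fy", "cx", "cy" (pixels), "R" (3x3) and "t" (3): a world point X has camera coordinates R X + t. Camera axes: x right, y down, z forward; pixel columns grow to the right and rows downward; lengths in m; the calibration is good to about 2 mm. A picture is of the moment at which its call begins: read the wrist's pose just before it. calibration takes no time and is no camera call; for the wrist camera it gives the pose at the moment of the call.
- ctrl.finish_job(): hands the job in, once; it reports no verdict.
Trained networks look in the newest picture that a camera, given by its name, has taken for a name from the list of things; names that differ only in an ending like _2 or _b are one class to them, and where a whole thing is asked for, a point or a joint stands for the part that bears it (a point fixed in the world has none). Each returns a list of dicts, best first, with "conf" (0 to 1); they miss things now and then, are a little off and sometimes report something else, mostly with a low value. They report only what shows in the picture. A call takes as long as a camera call. They do not tell look-alikes from the thing itself.
- ctrl.boxes_of(camera, label): "rect" ([left, top, width, height] in pixels, round what is visible of it).
- ctrl.outline_of(camera, label): "mask" (384x512 bool, what is visible of it) and "rect" ([left, top, width, height] in pixels, round what is visible of it).
The state is a dict: "t": time; "q": joint angles; "dq": joint speeds; "effort": joint torques, N m; "tool_pos": TCP position; "tool_rot": TCP orientation; "contact_force": force on the tool from outside, world axes, zero at the start; "wrist_torque": the same for the moment, N m; "opening": finger opening in m.
Only numpy, scipy, OpenCV 4.12 (cv2) and the standard library are available. Lean on these libraries where they do the work, as an engineer would, in place of code of your own. Each camera call takes 0.05 s, during which the arm holds its last target. There are 200 camera calls.

## Working session

There is one attempt and no reset: what is moved stays moved. The work goes in short steps, Python scripts to look and compute and a shell command to move; the robot and the scene stay as the last step left them, time stands still between calls to the robot, and variables do not carry over. Pictures are saved under pics/ and viewed, about 8 in all and at most 12, crops included, and the job is handed in when it is done.

```bash
mkdir -p pics
cat > h.py <<'E'
import numpy as np, cv2
from station import ctrl
from scipy.spatial.transform import Rotation as Ro
def P(c):
    k=ctrl.calibration(c) if isinstance(c,str) else c
    K=np.array([[k['fx'],0,k['cx']],[0,k['fy'],k['cy']],[0,0,1]])
    return K@np.c_[np.array(k['R']),np.array(k['t'])]
def proj(c,X):
    X=np.atleast_2d(X); p=(P(c)@np.c_[X,np.ones(len(X))].T).T
    return p[:,:2]/p[:,2:]
def tri(obs):  # list of (P,uv)
    A=[]
    for M,(u,v) in obs: A+= [u*M[2]-M[0], v*M[2]-M[1]]
    A=np.array(A); A/=np.linalg.norm(A[:,:3],axis=1)[:,None]
    return np.linalg.lstsq(A[:,:3],-A[:,3],rcond=None)[0]
def onz(c,uv,z):
    M=P(c); u,v=uv
    A=np.array([u*M[2]-M[0],v*M[2]-M[1]])
    return np.r_[np.linalg.solve(A[:,:2],-(A[:,3]+A[:,2]*z)),z]
def save(n,im): cv2.imwrite('pics/'+n+'.png',im[:,:,::-1])
E
python3 - <<'E'
from h import *
a=ctrl.get_image('scene');b=ctrl.get_image('side');w=ctrl.get_image('wrist')
np.savez('im0',a=a,b=b,w=w)
save('two',np.vstack([np.hstack([cv2.resize(a,(400,300)),cv2.resize(b,(400,300))])]))
save('scene',cv2.resize(a,(800,600),interpolation=cv2.INTER_CUBIC));save('side',cv2.resize(b,(800,600),interpolation=cv2.INTER_CUBIC))
for c in ['scene','side','wrist']:
    k=ctrl.calibration(c);R=np.array(k['R']);print(c,k['fx'],-R.T@np.array(k['t']),R[2])
    for l in ['clip','price_card','low_card','board_top']:
        print(c,l,[(d['rect'],round(d['conf'],2)) for d in ctrl.boxes_of(c,l)])
print(ctrl.get_obs(),ctrl.grip_point_offset)
E
```

```text
scene 372.68348531451716 [ 1.4369925  -0.47742594  0.73144746] [-0.75938669  0.37671114 -0.53049088]
scene clip [([126.0, 187.1, 13.2, 22.9], 0.74), ([154.7, 194.3, 16.9, 33.9], 0.67), ([229.6, 205.2, 19.8, 30.3], 0.62), ([126.2, 203.7, 89.5, 51.8], 0.41)]
scene price_card [([324.6, 162.1, 40.7, 40.9], 0.88)]
scene low_card [([254.9, 166.1, 40.8, 37.5], 0.56)]
scene board_top [([127.9, 202.5, 87.0, 48.5], 0.86)]
side 491.2680591461564 [0.24899704 0.81960676 1.11996257] [ 0.22862614 -0.62373996 -0.74744803]
side clip [([318.1, 143.0, 16.0, 31.0], 0.95), ([237.2, 172.2, 19.8, 26.2], 0.95), ([276.1, 121.0, 17.5, 27.6], 0.83), ([344.3, 133.8, 16.3, 26.4], 0.48)]
side price_card [([176.9, 268.7, 46.4, 67.8], 0.69), ([154.3, 260.2, 44.2, 26.4], 0.31)]
side low_card [([252.6, 235.1, 35.2, 52.5], 0.75)]
side board_top [([251.6, 112.8, 62.6, 76.4], 0.96), ([277.4, 115.4, 21.2, 28.1], 0.52)]
wrist 271.17516213053153 [ 0.25748638 -0.57346731  0.37402687] [-0.25695973 -0.08214839 -0.96292437]
wrist clip [([124.8, 0.0, 17.9, 10.7], 0.51)]
wrist price_card []
wrist low_card []
wrist board_top []
{'t': 0.75, 'q': array([-1.37602619e+00,  5.26280729e-02,  1.61289743e+00,  8.41345371e-06,
        1.47599015e+00, -1.19011657e-01]), 'dq': array([-7.74715751e-04,  1.21594008e-03, -1.06230916e-03,  2.53709267e-04,
       -9.82872796e-05,  1.82042435e-03]), 'effort': array([ 5.14614476e-04, -3.93601620e+01, -3.70411026e+01, -1.00297787e-04,
        4.17276815e-04, -1.64285660e-05]), 'tool_pos': array([ 0.19290418, -0.59447056,  0.23134975]), 'tool_rot': array([3.10293164e+00, 4.90854517e-01, 1.77272667e-05]), 'contact_force': array([0.49861448, 0.26665181, 0.25197239]), 'wrist_torque': array([0.0333002 , 0.0749473 , 0.00883045]), 'opening': 0.08537551271374956} 0.0187
```

View pics/scene.png

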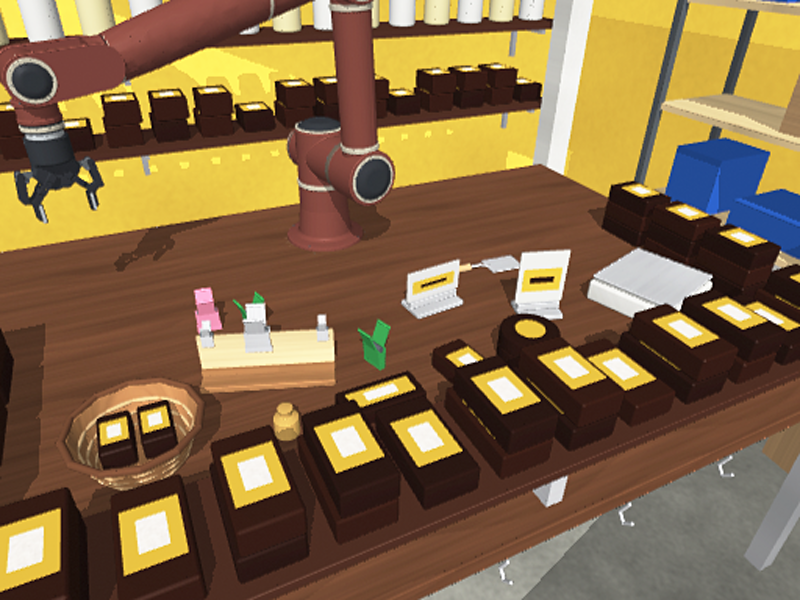

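View pics/side.png

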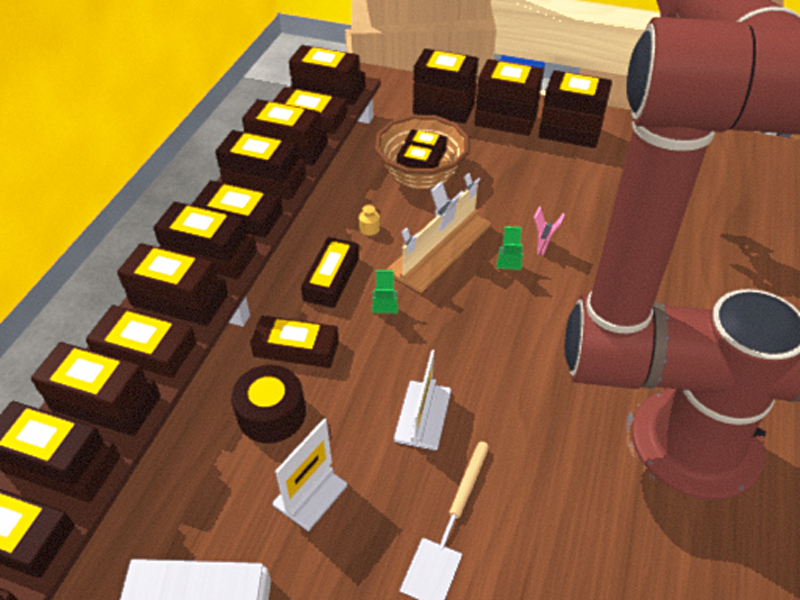

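Candidates (800-px views): steel clip in the middle of the board, scene (257,325) / side (443,197). Others are the pink one, scene (206,310) / side (547,230), the green ones, scene (375,345), (250,305) / side (385,290), (511,247), and the small steel clips at the board's ends. The middle steel one fits: it is big, steel and astride the edge. Taller card: scene (542,282) / side (305,470). I'll confirm with one enlarged crop.

Run:
```python
from h import *
d=np.load('im0.npz')
def crop(im,x,y,w,h,W,H):
    s=cv2.resize(im[y:y+h,x:x+w],(W,H),interpolation=cv2.INTER_CUBIC)
    for i in range(x-x%10+10,x+w,10):
        X=int((i-x)*W/w);cv2.line(s,(X,0),(X,6),(255,0,0),1);cv2.putText(s,str(i),(X-9,16),0,.32,(255,0,0),1)
    for i in range(y-y%10+10,y+h,10):
        Y=int((i-y)*H/h);cv2.line(s,(0,Y),(6,Y),(255,0,0),1);cv2.putText(s,str(i),(8,Y+4),0,.32,(255,0,0),1)
    return s
A=np.hstack([crop(d['a'],122,178,96,72,400,300),crop(d['b'],235,105,100,75,400,300)])
B=np.hstack([crop(d['a'],310,150,72,54,400,300),crop(d['b'],160,262,92,69,400,300)])
save('crop1',np.vstack([A,B]))
```

```text
(no output)
```

View pics/crop1.png

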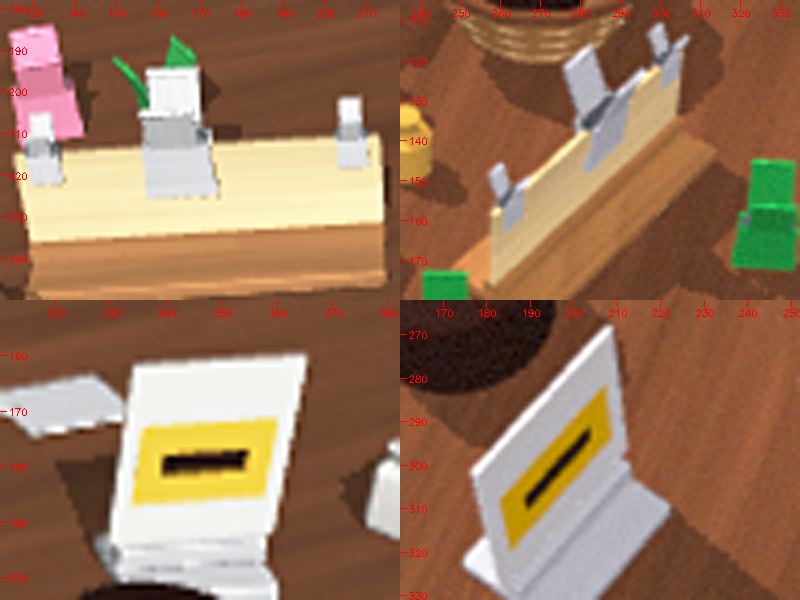

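Crop: the middle steel clip in scene (163,210) and side (285,130) is astride the board. Pink and green are separate, small steel clips at the ends. Taller card is white with a yellow label. Next I'll triangulate.

Run:
```python
from h import *
S,D=P('scene'),P('side')
def t(n,a,b):
    X=tri([(S,a),(D,b)]);print(n,X.round(4),(proj('scene',X)-a).round(1),(proj('side',X)-b).round(1));return X
f=t('board far',(125.6,214.7),(305,119.3));n=t('board near',(213.4,210.4),(258,157.5))
print((f+n)/2,np.linalg.norm(n-f),np.degrees(np.arctan2(*(n-f)[:2])))
l=t('card L',(333.9,161.7),(176.6,301.6));
print('alt');r=t('card R',(365.1,159.9),(176.6,301.6));l=t('card L',(333.9,161.7),(208.5,268))
print((l+r)/2,np.linalg.norm(r-l),np.degrees(np.arctan2(*(r-l)[:2])))
for c in [(163,202),(163,209)]: print(onz('scene',c,.14))
print('low card')
for l in ['clip','low_card','brick_a','round_1','weight']:
    for cam in ['side']:
        for d in ctrl.boxes_of(cam,l)[:4]:
            x,y,w,h=d['rect'];print(l,d['conf'],onz(cam,(x+w/2,y+h/2),.04).round(3))
```

```text
board far [ 0.4953 -0.4197  0.0922] [[1.3 1. ]] [[ 0.9 -1. ]]
board near [ 0.5826 -0.1875  0.0999] [[-0.3 -0.2]] [[-0.2  0.2]]
[ 0.5389215  -0.30360077  0.09603649] 0.24817616379009164 20.607409532588253
card L [0.5663 0.3105 0.1321] [[14.2  3.8]] [[19.2 -9.6]]
alt
card R [0.5901 0.3585 0.1549] [[-0.2 -0. ]] [[-0.2  0.1]]
card L [0.5568 0.2539 0.1543] [[-0.2 -0.1]] [[-0.2  0.1]]
[0.57343815 0.30618921 0.15457995] 0.10984650071955473 17.64626442945572
[ 0.54059118 -0.3205499   0.14      ]
[ 0.57462623 -0.32906029  0.14      ]
low card
clip 0.95 [ 0.397 -0.311  0.04 ]
clip 0.95 [ 0.595 -0.123  0.04 ]
clip 0.83 [ 0.552 -0.378  0.04 ]
clip 0.48 [ 0.329 -0.39   0.04 ]
low_card 0.75 [0.447 0.115 0.04 ]
brick_a 0.97 [0.706 0.047 0.04 ]
brick_a 0.6 [ 0.709 -0.123  0.04 ]
round_1 0.76 [0.698 0.183 0.04 ]
round_1 0.61 [0.671 0.225 0.04 ]
round_1 0.5 [ 0.563 -0.389  0.04 ]
weight 0.74 [ 0.69  -0.294  0.04 ]
```

```bash
python3 -m creep '[[0,41,-16,0,-0.1],[0,82,-32,0,-0.2],[0,123,-47,0,-0.3],[0,164,-63,0,-0.4],[0,205,-79,0,-0.5],[0,246,-95,0,-0.6],[0,287,-111,0,-0.7],[0,328,-126,0,-0.8],[0,369,-142,0,-0.897],[0,410,-158,0,-0.897],[0,410,-158,0,-0.897],[0,410,-158,0,-0.897]]' 40
python3 - <<'E'
from h import *
o=ctrl.get_obs();print(o['t'],o['tool_pos'],o['tool_rot'])
w=ctrl.get_image('wrist');np.save('w1',w)
s=cv2.resize(w,(800,600),interpolation=cv2.INTER_CUBIC)
save('w1',s)
print([(d['rect'],round(d['conf'],2)) for d in ctrl.boxes_of('wrist','clip')])
print(proj('wrist',np.array([[.4953,-.4197,.1],[.5826,-.1875,.1],[.534,-.317,.106]])))
E
```

```text
t: 2.0
tool_pos: [0.5371, -0.3143, 0.2313]
tool_rot: [-2.578, -1.795, -0.002]
contact_force: [0.2, 0.4, -0.1]
opening: 0.0856
2.0 [ 0.53712502 -0.31425955  0.23126853] [-2.57817683e+00 -1.79474854e+00 -2.47765144e-03]
[([225.3, 155.9, 61.3, 69.0], 0.94), ([105.5, 176.4, 69.2, 62.9], 0.73), ([224.4, 159.8, 29.2, 59.3], 0.59), ([116.2, 238.2, 28.0, 31.1], 0.46)]
[[253.01877874 274.1561671 ]
 [253.15746709  32.73485539]
 [253.14812    182.88312877]]
```

View pics/w1.png

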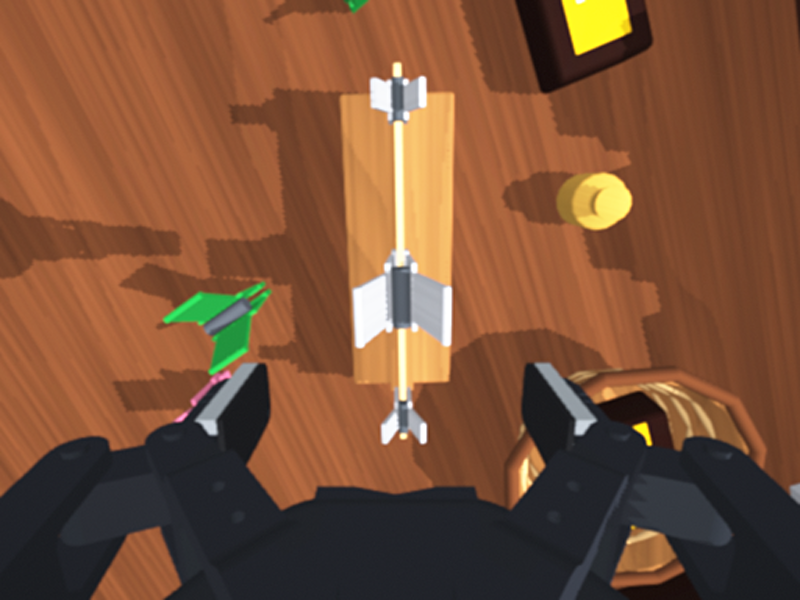

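Wrist view (800 px): the clip's barrel is at (401,292) and its tail ends at x 355 and 451, y about 314. The board runs (397,63)–(403,437), turned about 1° from the tool.

Run:
```python
from h import *
o=ctrl.get_obs();p=o['tool_pos'];R=Ro.from_rotvec(o['tool_rot']).as_matrix()
s=512/800
def rel(n,u,v,z):
    X=onz('wrist',(u*s,v*s),z);print(n,X.round(4),'tool mm',(1e3*R.T@(X-p)).round(1))
    return X
a=rel('top',397,63,.1);b=rel('bot',403.3,437,.1);print(np.linalg.norm(a-b),'yaw',np.degrees(np.arctan2(*(R.T@(a-b))[[1,0]])),np.degrees(np.arctan2(*(a-b)[:2])))
rel('barrel',401.3,292,.110)
rel('barT',400,260,.106);rel('barB',401,328,.106)
l=rel('tailL',356,316,.146);r=rel('tailR',451,314,.146);print(np.linalg.norm(l-r))
# scene/side cross-check of tail ends and barrel: triangulate wrist + side + scene (barrel)
S,D,W=P('scene'),P('side'),P('wrist')
X=tri([(W,(401.3*s,292*s)),(D,(235+(592-400)/4,105+115/4.))]);print('barrel tri',X,1e3*R.T@(X-p),proj('scene',X),proj('side',X))
print('fingers centre line',proj('wrist',[p-R[:,2]*z for z in (0,.0187)])/s)
```

```text
top [ 0.5812 -0.1936  0.1   ] tool mm [132.1   0.6 131.1]
bot [ 0.4983 -0.4286  0.1   ] tool mm [-117.     5.2  131.2]
0.24921986819976716 yaw -1.0735335915654687 19.44323735794725
barrel [ 0.5364 -0.3212  0.11  ] tool mm [ -3.2   3.3 121.2]
barT [ 0.5427 -0.3021  0.106 ] tool mm [ 17.    2.5 125.1]
barB [ 0.5272 -0.3457  0.106 ] tool mm [-29.3   3.2 125.2]
tailL [ 0.5104 -0.3161  0.146 ] tool mm [ -7.5 -22.8  85.2]
tailR [ 0.5612 -0.3339  0.146 ] tool mm [-6.4 30.9 85.1]
0.05373806221911697
barrel tri [ 0.53939073 -0.32314815  0.0947446 ] [ -3.88940641   6.8131692  136.40413578] [[163.77221148 214.9999273 ]] [[284.45628474 133.48318632]]
fingers centre line [[396.61933619 369.54695516]
 [396.75948332 394.66997197]]
```

```bash
python3 -m creep '[[0,-6,3.6,20,-0.019],[0,-6,3.6,40,-0.019],[0,-6,3.6,60,-0.019],[0,-6,3.6,60,-0.019],[0,-6,3.6,60,-0.019]]'
python3 - <<'E'
from h import *
w=ctrl.get_image('wrist')
save('w2',cv2.resize(w[100:340,96:416],(800,600),interpolation=cv2.INTER_CUBIC))
o=ctrl.get_obs();np.savez('w2',P=P('wrist'),p=o['tool_pos'],r=o['tool_rot'])
E
```

```text
t: 2.52
tool_pos: [0.5337, -0.325, 0.17]
tool_rot: [-2.565, -1.808, 0.002]
contact_force: [-0.0, 0.0, 0.4]
opening: 0.0857
```

View pics/w2.png

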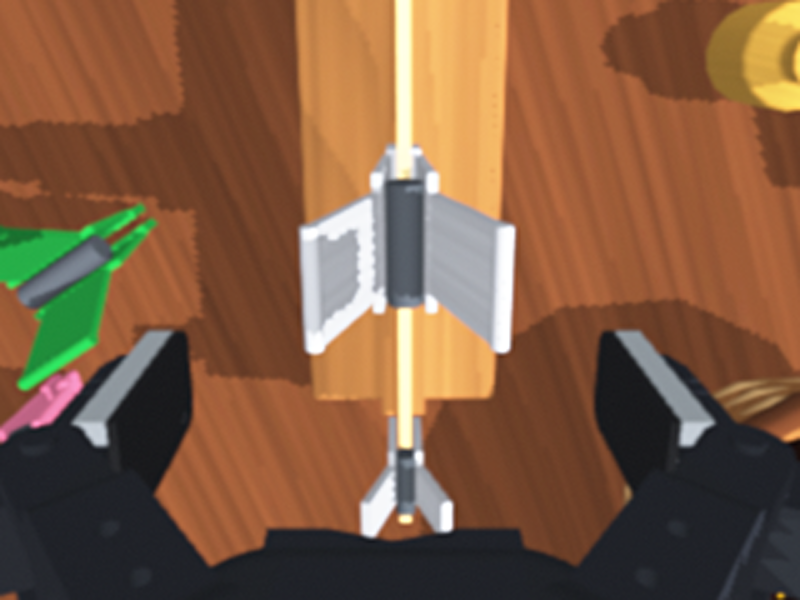

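Run:
```python
from h import *
d=np.load('w2.npz');p=d['p'];R=Ro.from_rotvec(d['r']).as_matrix()
px=lambda u,v:(96+u/2.5,100+v/2.5)
def rel(n,u,v,z):
    X=onz('wrist',px(u,v),z);print(n,(1e3*R.T@(X-p)).round(1))
    return X
l=rel('tailL',306,291,.146);r=rel('tailR',512,290,.146);print(np.linalg.norm(l-r))
rel('barT',404,181,.110);rel('barB',404,304,.110)
a=rel('board top',404,5,.1);b=rel('board bot',405.5,515,.1);print(np.degrees(np.arctan2(*(R.T@(a-b))[[1,0]])))
print((proj('wrist',[p-R[:,2]*z for z in (0,.0187,.03)])-[96,100])*2.5, ctrl.get_obs()['tool_pos'])
```

```text
tailL [  2.3 -23.5  25.8]
tailR [ 2.5 31.2 25.8]
0.05467922930675018
barT [24.4  3.  61.8]
barB [-16.3   3.2  61.8]
board top [76.4  3.  71.8]
board bot [-105.     4.2   71.8]
-0.3806764887106621
[[394.66724641 341.33647196]
 [394.89535823 381.54941838]
 [395.06459856 411.38414113]] [ 0.534699   -0.32547494  0.17181234]
```

```bash
python3 -m creep '[[0,3,3.5,20,-0.006],[0,3,3.5,40,-0.006],[0,3,3.5,46,-0.006],[0,3,3.5,46,-0.006],[0,3,3.5,46,-0.006],[0,3,3.5,46,-0.006],[0,3,3.5,46,-0.006]]'
python3 - <<'E'
from h import *
d=np.load('w2.npz');p=d['p'];R=Ro.from_rotvec(d['r']).as_matrix()
w=ctrl.get_image('wrist')
save('w3',cv2.resize(w[100:340,96:416],(800,600),interpolation=cv2.INTER_CUBIC))
o=ctrl.get_obs();print(o['tool_pos'],'missing',1e3*R.T@(p+R@[.003,.0035,0]-o['tool_pos']),'dq',abs(o['dq']).max())
R=Ro.from_rotvec(o['tool_rot']).as_matrix();p=o['tool_pos'];print(R.round(4))
np.savez('w3',P=P('wrist'),p=p,r=o['tool_rot'])
E
```

```text
t: 3.15
tool_pos: [0.5405, -0.3236, 0.1274]
tool_rot: [2.558, 1.818, 0.001]
contact_force: [-0.2, 0.6, -0.0]
opening: 0.0853
[ 0.54041878 -0.32346586  0.1271004 ] missing [ -0.82310941  -1.21178526 -44.71120869] dq 0.0057366018885554254
[[ 3.288e-01  9.444e-01  2.100e-03]
 [ 9.444e-01 -3.288e-01 -1.600e-03]
 [-9.000e-04  2.500e-03 -1.000e+00]]
```

View pics/w3.png

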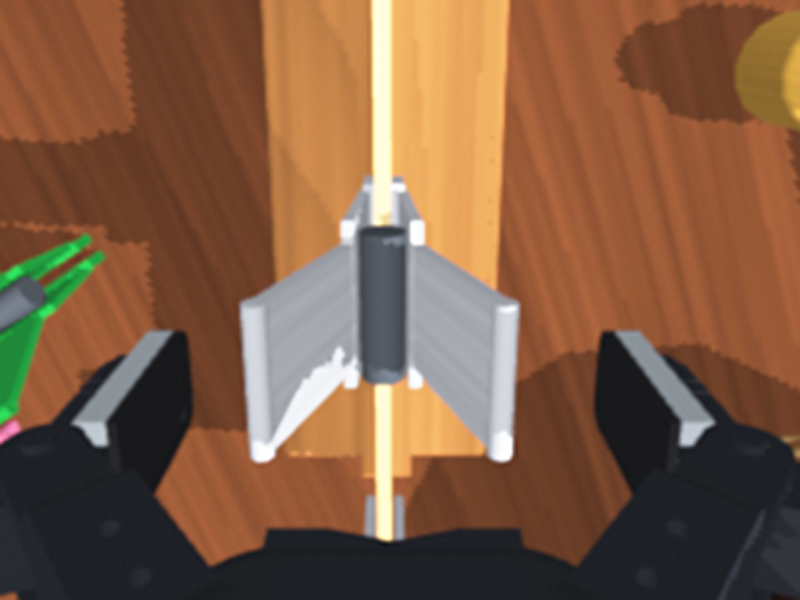

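Run:
```python
from h import *
d=np.load('w3.npz');p=d['p'];R=Ro.from_rotvec(d['r']).as_matrix()
px=lambda u,v:(96+u/2.5,100+v/2.5)
def rel(n,u,v,z):
    X=onz('wrist',px(u,v),z);print(n,(1e3*R.T@(X-p)).round(1),X.round(4))
    return X
l=rel('tailL',248,382,.146);r=rel('tailR',516,380,.146);print(np.linalg.norm(l-r))
rel('barT',382,230,.110);rel('barB',383,380,.110)
a=rel('board top',380,5,.1);b=rel('board bot',384,530,.1);print(np.degrees(np.arctan2(*(R.T@(a-b))[[1,0]])))
# height from two wrist views (tail corners), stage2 vs stage3
e=np.load('w2.npz')
for n,q2,q3 in [('L',(306,291),(248,382)),('R',(512,290),(516,380)),('barB',(404,304),(383,380))]: print(n,tri([(e['P'],px(*q2)),(d['P'],px(*q3))]))
print((proj('wrist',[p-R[:,2]*z for z in (0,.0187,.03)])-[96,100])*2.5)
```

```text
tailL [  0.1 -29.8 -19. ] [ 0.5123 -0.3136  0.146 ]
tailR [  0.4  24.6 -18.8] [ 0.5637 -0.3311  0.146 ]
0.0543553598707228
barT [21.7 -3.  17.1] [ 0.5447 -0.302   0.11  ]
barB [-19.2  -3.   17.1] [ 0.5313 -0.3406  0.11  ]
board top [74.7 -3.4 27. ] [ 0.5618 -0.2519  0.1   ]
board bot [-74.3  -3.1  27.2] [ 0.5131 -0.3926  0.1   ]
-0.11448858373665471
L [ 0.51235004 -0.31505885  0.1446077 ]
R [ 0.56471277 -0.33899883  0.13286911]
barB [ 0.53114803 -0.34303206  0.10610255]
[[394.60487516 341.35362751]
 [394.8311666  381.56432408]
 [394.99905159 411.39652931]]
```

```bash
python3 -m creep '[[0,0.7,-2.8,3,0],[0,0.7,-2.8,3,0],[0,0.7,-2.8,3,0],[0,0.7,-2.8,3,0],[60,0.7,-2.8,3,0],[90,0.7,-2.8,3,0],[110,0.7,-2.8,3,0],[130,0.7,-2.8,3,0],[150,0.7,-2.8,3,0],[170,0.7,-2.8,3,0],[190,0.7,-2.8,3,0],[210,0.7,-2.8,3,0]]' 30 && python3 -m creep '[[230,0,0,0,0],[255,0,0,0,0],[255,0,0,0,0],[255,0,0,0,0]]'
python3 - <<'E'
from h import *
w=ctrl.get_image('wrist');s=ctrl.get_image('side')
save('w4',np.hstack([cv2.resize(w[100:340,132:372],(480,480),interpolation=cv2.INTER_CUBIC),cv2.resize(s[90:190,235:301],(320,480),interpolation=cv2.INTER_CUBIC)]))
E
```

```text
t: 4.2
tool_pos: [0.5402, -0.3231, 0.1284]
tool_rot: [2.554, 1.816, 0.005]
contact_force: [-0.4, 1.7, 15.7]
opening: 0.0244
t: 4.53
tool_pos: [0.5402, -0.3231, 0.1284]
tool_rot: [2.554, 1.815, 0.005]
contact_force: [0.3, 2.0, 15.8]
opening: 0.024
```

View pics/w4.png

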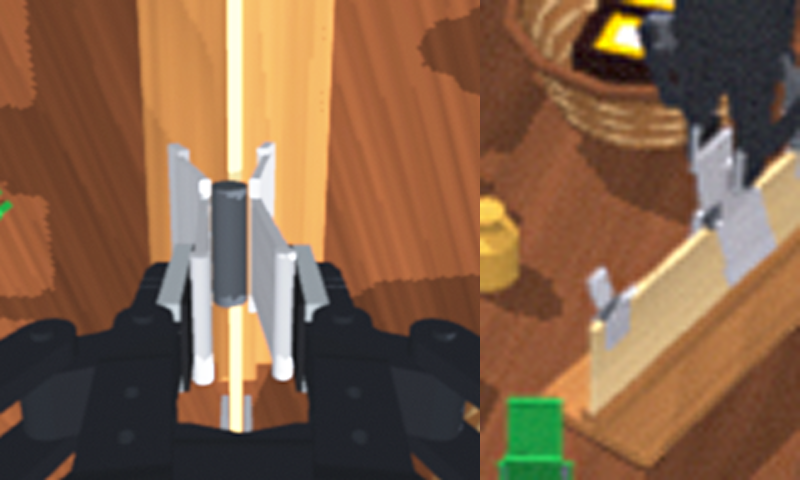

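The clip is squeezed open (opening 24 mm), but the barrel sits about 4 mm left of the finger centre line, so it looks tilted, and the clip presses on the board with about 16 N. I'll lift a little and look again.

```bash
python3 -m creep '[[255,0,0,-5,0],[255,0,0,-10,0],[255,0,0,-15,0],[255,0,0,-20,0],[255,0,0,-20,0],[255,0,0,-20,0],[255,0,0,-20,0]]'
python3 - <<'E'
from h import *
w=ctrl.get_image('wrist');s=ctrl.get_image('side');c=ctrl.get_image('scene')
np.savez('i5',w=w,s=s,c=c)
o=ctrl.get_obs();print(o['tool_pos'],Ro.from_rotvec(o['tool_rot']).as_matrix().round(4),o['contact_force'],o['wrist_torque'])
save('w5',np.hstack([cv2.resize(w[100:340,132:372],(480,480),interpolation=cv2.INTER_CUBIC),np.vstack([cv2.resize(s[85:165,245:325],(240,240),interpolation=cv2.INTER_CUBIC),cv2.resize(c[170:230,130:190],(240,240),interpolation=cv2.INTER_CUBIC)])]))
E
```

```text
t: 5.22
tool_pos: [0.537, -0.3211, 0.1418]
tool_rot: [-2.56, -1.819, 0.0]
contact_force: [-0.4, 0.2, -0.1]
opening: 0.0236
[ 0.53698582 -0.32107115  0.14169687] [[ 3.288e-01  9.444e-01 -8.000e-04]
 [ 9.444e-01 -3.288e-01  6.000e-04]
 [ 3.000e-04 -1.000e-03 -1.000e+00]] [ 0.33613879 -0.58018697  0.2073774 ] [-0.00975889  0.01803216  0.01085831]
```

View pics/w5.png

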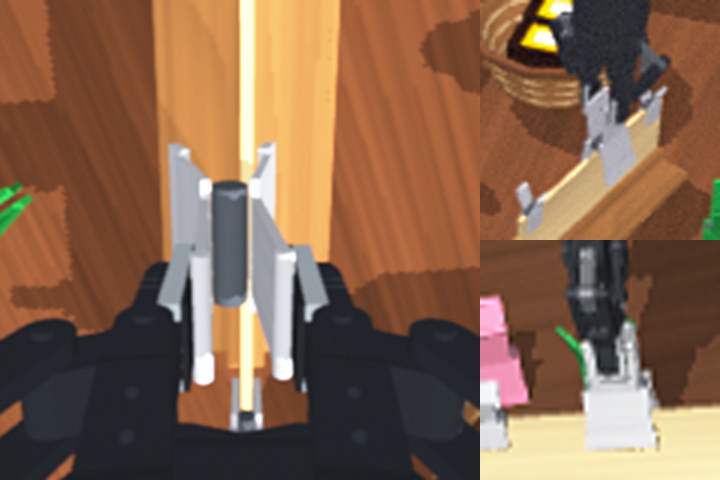

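The clip is off the edge and free (no contact force), held by its tail ends, with its jaws leaning about 5° inside the grip. I'll allow for that offset, lift clear and carry it to a hover above the taller card.

```bash
python3 -m creep '[[255,0,0,-15,0],[255,0,0,-40,0],[255,0,0,-65,0],[255,0,0,-90,0],[255,0,0,-110,0],[255,0,0,-120,0],[255,10,-3,-120,-0.027],[255,30,-9,-120,-0.027],[255,60,-17,-120,-0.027],[255,90,-26,-120,-0.027],[255,120,-34,-120,-0.027],[255,150,-43,-120,-0.027]]' && python3 -m creep '[[255,30,-8,0,0],[255,60,-16,0,0],[255,90,-24,0,0],[255,120,-32,0,0],[255,150,-40,0,0],[255,180,-48,0,0],[255,210,-56,0,0],[255,240,-64,0,0],[255,270,-72,0,0],[255,300,-80,0,0],[255,325,-87,0,0],[255,340,-91,0,0]]'
python3 - <<'E'
from h import *
o=ctrl.get_obs();R=Ro.from_rotvec(o['tool_rot']).as_matrix();p=o['tool_pos']
print(o['t'],p,o['dq'].round(3),R.round(4),'to go mm',1e3*R.T@(np.array([.5734,.3062,.262])-p))
E
```

```text
t: 6.37
tool_pos: [0.5449, -0.1631, 0.2597]
tool_rot: [-2.532, -1.854, 0.002]
contact_force: [-0.2, 0.6, -1.0]
opening: 0.0236
t: 7.37
tool_pos: [0.5605, 0.1892, 0.2596]
tool_rot: [-2.53, -1.858, 0.005]
contact_force: [-0.3, -0.5, -0.5]
opening: 0.024
7.3667 [0.56054121 0.18917632 0.25959591] [ 0.285  0.151 -0.145 -0.022 -0.003  0.286] [[ 2.995e-01  9.541e-01 -4.000e-03]
 [ 9.541e-01 -2.996e-01  3.000e-04]
 [-9.000e-04 -3.900e-03 -1.000e+00]] to go mm [115.49976374 -22.79573204  -2.41453893]
```

```bash
python3 -m creep '[[255,30,-5,0,0],[255,60,-10,0,0],[255,85,-14,0,0],[255,100,-16,0,0],[255,107,-16,0,0],[255,107,-16,0,0],[255,107,-16,0,0],[255,107,-16,0,0],[255,107,-16,0,0],[255,107,-16,0,0]]'
python3 - <<'E'
from h import *
o=ctrl.get_obs()
w=ctrl.get_image('wrist');s=ctrl.get_image('side');c=ctrl.get_image('scene')
R=Ro.from_rotvec(o['tool_rot']).as_matrix();p=o['tool_pos']
np.savez('i6',w=w,s=s,c=c,P=P('wrist'),p=p,r=o['tool_rot'])
print(p,'card in tool mm',1e3*R.T@(np.array([.5734,.3062,.155])-p))
print('card pts in wrist',proj('wrist',[[.5568,.2539,.155],[.5901,.3585,.155]]),'centre line',proj('wrist',[p-R[:,2]*z for z in (0,.02)]))
save('w6',np.hstack([cv2.resize(w[60:340,132:372],(480,560),interpolation=cv2.INTER_CUBIC),np.vstack([cv2.resize(s[240:320,160:240],(320,320),interpolation=cv2.INTER_CUBIC),cv2.resize(c[130:190,320:400],(320,240),interpolation=cv2.INTER_CUBIC)])]))
E
```

```text
t: 8.2
tool_pos: [0.5797, 0.2919, 0.2625]
tool_rot: [2.537, 1.853, 0.0]
contact_force: [0.5, 0.4, -1.3]
opening: 0.0237
[0.57966864 0.29189311 0.26252598] card in tool mm [ 11.71624869 -10.35444786 107.52363972]
card pts in wrist [[243.48835671 229.5587408 ]
 [242.13804121 115.79138542]] centre line [[254.15350273 237.30554661]
 [254.29533058 254.74985141]]
```

View pics/w6.png

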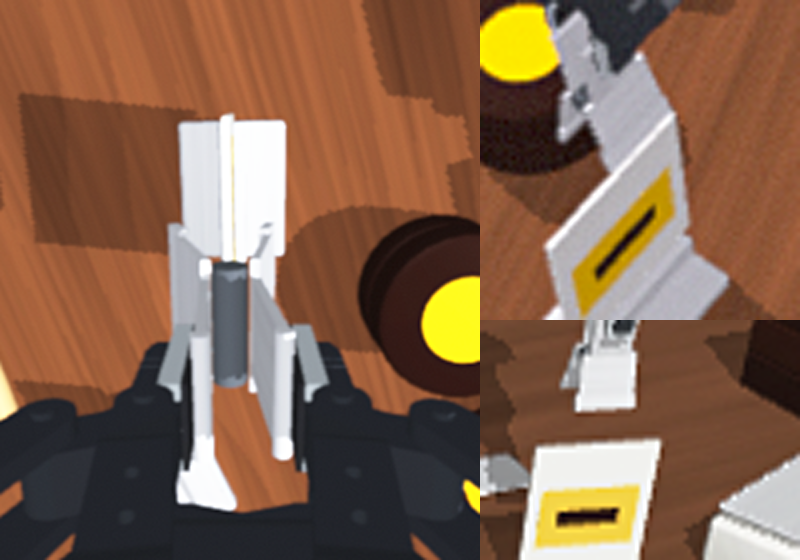

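```bash
cat > model.py <<'E'
from h import *
def clip(hx,hy,hz,phi,a=.33):
    # points in tool mm; tool y right, z down; phi>0 leans tips to -y
    def T(y,z): # y lateral, z down from hinge
        c,s=np.cos(phi),np.sin(phi); return [hy+c*y-s*z, hz+s*y+c*z]
    o={}
    for n,sg in (('R',1),('L',-1)):
        for e in (-25,25):
            o[f'tip_in_{n}{e}']=[hx+e,*T(sg*16.5,43)]; o[f'tip_out_{n}{e}']=[hx+e,*T(sg*20.5,42)]
        for e in (-17,17): o[f'tail_{n}{e}']=[hx+e,*T(sg*12,-46.5)]
    for e in (-20,20): o[f'bar{e}']=[hx+e,hy,hz-0]
    return o
E
python3 - <<'E'
from model import *
d=np.load('i6.npz');p=d['p'];R=Ro.from_rotvec(d['r']).as_matrix()
m=clip(0,-4.1,22,np.radians(5.4))
X={k:p+R@(np.array(v)/1e3) for k,v in m.items()}
def pw(Xs): q=d['P']@np.r_[Xs,1]; return q[:2]/q[2]
Wc=lambda q:(q-[132,60])*2
Sc=lambda q:(q-[160,240])*4+[480,0]
Cc=lambda q:(q-[320,130])*4+[480,320]
for k,x in X.items(): print(k,'wrist',Wc(pw(x)).round(),'side',Sc(proj('side',x)[0]).round(),'scene',Cc(proj('scene',x)[0]).round())
g=d['w'].astype(int)
for v in (120,130,140,150,160,170,180,188): print(v,[tuple(g[v,u]) for u in range(238,254)])
E
```

```text
tip_in_R-25 wrist [264. 340.] side [622.  77.] scene [570. 410.]
tip_out_R-25 wrist [273. 340.] side [617.  73.] scene [572. 412.]
tip_in_R25 wrist [265. 222.] side [563. 137.] scene [629. 407.]
tip_out_R25 wrist [275. 222.] side [557. 133.] scene [631. 409.]
tail_R-17 wrist [293. 456.] side [591. -13.] scene [598. 309.]
tail_R17 wrist [296. 332.] side [548.  29.] scene [640. 307.]
tip_in_L-25 wrist [184. 343.] side [666. 103.] scene [558. 390.]
tip_out_L-25 wrist [174. 344.] side [671. 105.] scene [556. 386.]
tip_in_L25 wrist [180. 224.] side [607. 165.] scene [615. 387.]
tip_out_L25 wrist [170. 225.] side [612. 167.] scene [614. 383.]
tail_L-17 wrist [198. 461.] side [625.   6.] scene [588. 295.]
tail_L17 wrist [195. 336.] side [581.  49.] scene [629. 293.]
bar-20 wrist [232. 380.] side [626.  48.] scene [579. 354.]
bar20 wrist [231. 266.] side [577.  97.] scene [626. 352.]
120 [(np.int64(153), np.int64(138), np.int64(138)), (np.int64(151), np.int64(137), np.int64(137)), (np.int64(147), np.int64(132), np.int64(133)), (np.int64(161), np.int64(144), np.int64(141)), (np.int64(234), np
[... 5144 characters left out ...]
int64(192), np.int64(159), np.int64(148)), (np.int64(189), np.int64(153), np.int64(140)), (np.int64(183), np.int64(151), np.int64(140)), (np.int64(187), np.int64(174), np.int64(174)), (np.int64(231), np.int64(233), np.int64(237)), (np.int64(255), np.int64(255), np.int64(255)), (np.int64(255), np.int64(255), np.int64(255)), (np.int64(255), np.int64(255), np.int64(255)), (np.int64(255), np.int64(255), np.int64(255)), (np.int64(249), np.int64(245), np.int64(230)), (np.int64(245), np.int64(237), np.int64(201)), (np.int64(252), np.int64(252), np.int64(252)), (np.int64(254), np.int64(255), np.int64(255)), (np.int64(254), np.int64(255), np.int64(255)), (np.int64(254), np.int64(255), np.int64(255))]
```

Run:
```python
from h import *
d=np.load('i6.npz');p=d['p'];R=Ro.from_rotvec(d['r']).as_matrix()
M=d['P']
def onzM(uv,z):
    u,v=uv;A=np.array([u*M[2]-M[0],v*M[2]-M[1]])
    return np.r_[np.linalg.solve(A[:,:2],-(A[:,3]+A[:,2]*z)),z]
q=[]
for uv in [(241.7,120),(242.0,135),(242.3,150),(242.5,170),(242.6,188),(243.3,117.8)]:
    X=onzM(uv,.155);t=1e3*R.T@(X-p);q.append(t);print(uv,X.round(4),t.round(2))
q=np.array(q[:5]);f=np.polyfit(q[:,0],q[:,1],1);print('slope deg',np.degrees(np.arctan(f[0])))
o=ctrl.get_obs();print(o['t'],o['tool_pos'],o['dq'].round(3),o['opening'])
```

```text
(241.7, 120) [0.5886 0.3552 0.155 ] [ 62.98 -10.8  107.53]
(242.0, 135) [0.5847 0.3426 0.155 ] [ 49.79 -10.68 107.52]
(242.3, 150) [0.5807 0.3296 0.155 ] [ 36.21 -10.56 107.52]
(242.5, 170) [0.5749 0.3117 0.155 ] [ 17.46 -10.58 107.52]
(242.6, 188) [0.5695 0.2951 0.155 ] [-8.0000e-02 -1.0670e+01  1.0752e+02]
(243.3, 117.8) [0.5905 0.3565 0.155 ] [ 64.89  -9.35 107.53]
slope deg -0.1165597531078088
8.35 [0.57964025 0.29238338 0.26254634] [ 0.006  0.003 -0.002 -0.    -0.001 -0.001] 0.023736029560722554
```

```bash
python3 -m creep '[[255,5,-1.5,10,0],[255,11,-3,20,0],[255,11,-3,25,0],[255,11,-3,25,0],[255,11,-3,25,0],[255,11,-3,25,0],[255,11,-3,25,0],[255,11,-3,25,0],[255,11,-3,25,0],[255,11,-3,25,0]]'
python3 - <<'E'
from h import *
d=np.load('i6.npz');p=d['p'];R=Ro.from_rotvec(d['r']).as_matrix()
o=ctrl.get_obs();c=P('wrist');w=ctrl.get_image('wrist')
r2=Ro.from_rotvec(o['tool_rot']).as_matrix();P2=o['tool_pos']
print('missing',1e3*R.T@(p+R@[.011,-.0031,.063]-P2), (R.T@r2).round(4)[0],o['dq'].round(3))
g=w.astype(int).sum(2)//3
for v in range(100,170,10): print(v,g[v,236:256])
np.savez('i7',w=w,P=c,p=P2,r=o['tool_rot'])
E
```

```text
t: 9.18
tool_pos: [0.5802, 0.3043, 0.2377]
tool_rot: [2.536, 1.854, 0.001]
contact_force: [-0.3, -0.0, -0.5]
opening: 0.0243
missing [-0.98236196  0.22692179 38.1777023 ] [1.0e+00 1.2e-03 3.0e-04] [ 0.002  0.001  0.001 -0.     0.002 -0.001]
100 [ 93  95  99  99  97  95  94  94  97  99  99  98  98  95  96 100 103 105
 102  96]
110 [ 80  81  86  91  94  98  99  96  95  92  94  96  97  99 100  98  95  95
  98 102]
120 [83 84 83 83 86 89 91 93 97 98 96 93 93 94 94 95 98 98 99 95]
130 [130 129 126 127 131 136 136 130 122 119 125 149 169 175 173 154 132 128
 134 148]
140 [212 210 207 207 211 209 191 183 205 234 252 255 254 250 231 238 249 250
 250 249]
150 [211 209 208 208 211 209 195 189 204 232 252 255 254 252 237 239 249 250
 250 249]
160 [211 209 208 208 208 210 205 197 199 225 250 255 254 253 238 236 248 250
 250 249]
```

The card's left top edge is now at column 244.5, which puts its centre at tool y of about -6.4 mm; the target is -6.3. I'll lower it.

```bash
python3 -m creep '[[255,-0.5,0,6,0],[255,-0.5,0,12,0],[255,-0.5,0,18,0],[255,-0.5,0,24,0],[255,-0.5,0,30,0],[255,-0.5,0,35,0],[255,-0.5,0,38,0],[255,-0.5,0,38,0],[255,-0.5,0,38,0],[255,-0.5,0,38,0],[255,-0.5,0,38,0],[255,-0.5,0,38,0]]'
python3 - <<'E'
from model import *
o=ctrl.get_obs();w=ctrl.get_image('wrist');s=ctrl.get_image('side');c=ctrl.get_image('scene')
p=o['tool_pos'];R=Ro.from_rotvec(o['tool_rot']).as_matrix()
np.savez('i8',w=w,s=s,c=c,P=P('wrist'),p=p,r=o['tool_rot'])
print(p,'card rel mm',1e3*R.T@(np.array([.5734,.3062,.155])-p),o['contact_force'])
m=clip(-.5,-4.1,22,np.radians(5.4));X={k:p+R@(np.array(v)/1e3) for k,v in m.items()}
for k in ('tip_out_R-25','tip_out_R25','tip_out_L-25','tip_out_L25','bar-20','bar20'):
    print(k,(proj('side',X[k])[0]-[160,240]).round(1)*5+[400,0],(proj('scene',X[k])[0]-[320,130]).round(1)*5+[400,300],(proj('wrist',X[k])[0]-[152,100]).round(1)*2.0)
save('w8',np.hstack([cv2.resize(w[60:360,152:352],(400,600),interpolation=cv2.INTER_CUBIC),np.vstack([cv2.resize(s[240:300,160:240],(400,300),interpolation=cv2.INTER_CUBIC),cv2.resize(c[130:190,320:400],(400,300),interpolation=cv2.INTER_CUBIC)])]))
E
```

```text
t: 10.23
tool_pos: [0.5801, 0.304, 0.1999]
tool_rot: [2.536, 1.854, 0.001]
contact_force: [-0.5, 0.6, -0.5]
opening: 0.0238
[0.58008378 0.30395583 0.19990891] card rel mm [ 0.08612924 -7.08078366 44.90405398] [-0.48581657  0.63890036 -0.5403111 ]
tip_out_R-25 [572.5 186. ] [516. 496.] [233.4 260.4]
tip_out_R25 [501. 261.] [587.5 492. ] [235.2 142.4]
tip_out_L-25 [639.  226.5] [497.  462.5] [134.  264.2]
tip_out_L25 [567.5 304. ] [566.5 459. ] [129.6 144.6]
bar-20 [584. 160.] [524.5 426. ] [191.6 300.6]
bar20 [525.  221.5] [582. 423.] [190.8 186.4]
```

View pics/w8.png

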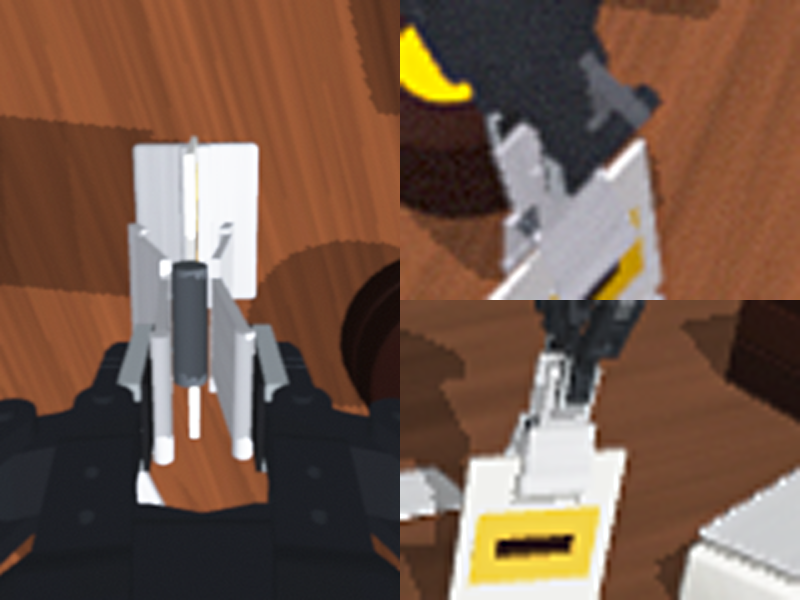

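Run:
```python
from h import *
d=np.load('i8.npz');p=d['p'];R=Ro.from_rotvec(d['r']).as_matrix();M=d['P'];w=d['w'].astype(int).sum(2)//3
def onzM(uv,z):
    u,v=uv;A=np.array([u*M[2]-M[0],v*M[2]-M[1]])
    return np.r_[np.linalg.solve(A[:,:2],-(A[:,3]+A[:,2]*z)),z]
for v in (140,165,265,272,276): print(v,w[v,238:256])
for u,v in [(243.7,140),(246,265),(251.8,265),(249,278.5),(247,132)]: print((u,v),(1e3*R.T@(onzM((u,v),.155)-p)).round(1))
a=np.load('im0.npz')
for n,x,y,ww,h,i0,i1 in [('scene foot',325,180,45,25,a['a'],d['c']),('side foot',172,300,60,45,a['b'],d['s'])]:
    A,B=[cv2.cvtColor(k[y:y+h,x:x+ww],cv2.COLOR_RGB2GRAY).astype(np.float32) for k in (i0,i1)]
    print(n,cv2.phaseCorrelate(A,B),abs(A-B).mean())
s2=ctrl.get_image('scene');o=ctrl.get_obs();print('still',abs(s2.astype(int)-d['c'])[130:190,320:400].mean(),o['tool_pos']-p,o['opening'],o['contact_force'],o['t'])
for c in ('scene','side'):print(c,[ (l,[round(x) for x in r['rect']],round(r['conf'],2)) for l in ('price_card','low_card') for r in ctrl.boxes_of(c,l)[:1]])
```

```text
140 [208 211 208 193 189 221 251 255 254 254 252 241 233 244 249 250 250 250]
165 [206 210 208 194 187 207 240 253 254 254 254 248 208 229 249 250 249 250]
265 [121  99  95  95  96  97  96  99 167 251 255 255 254 226 123  87  92  91]
272 [123  96  93  96  99  97  91  99 169 252 255 255 255 218 118  87  92  93]
276 [127  98  93  95  96  98  96  89 147 250 255 255 255 218 117  86  92  93]
(243.7, 140) [50.6 -6.9 44.9]
(246, 265) [-45.5  -6.1  44.9]
(251.8, 265) [-45.5  -1.6  44.9]
(249, 278.5) [-57.5  -3.8  44.9]
(247, 132) [55.9 -4.6 44.9]
scene foot ((0.4984663455505114, 0.4949086205334936), 1.000140414184994) 1.9946667
side foot ((-0.06968078670079692, 0.6532513564304274), 0.982106624532629) 2.691111
still 0.6352083333333334 [-1.72781368e-04 -5.57640419e-05 -3.81687964e-04] 0.023803901305404877 [-0.45922677 -0.40045909 -0.48676141] 10.4333
scene [('price_card', [328, 162, 37, 40], 0.58), ('low_card', [258, 168, 39, 37], 0.88)]
side [('price_card', [175, 270, 47, 68], 0.93), ('low_card', [255, 228, 36, 59], 0.78)]
```

The card spans tool x +56 to -57 mm, so it is centred. Its mid-plane is about 1 mm from the clip's centre, and yaw is within 0.5°. The foot has not moved: the 0.5 px shifts are an artifact of the odd-sized crops. There is no contact force and the pose is steady, so I'm handing in.

```bash
python3 -c "
from station import ctrl
print(ctrl.finish_job());o=ctrl.get_obs();print(o['t'],o['tool_pos'],o['opening'],o['contact_force'])"
```

```text
the job is handed in; nothing more can be done
None
the job is handed in; nothing more can be done
```

I squeezed the big steel clip open on the board, lifted it off and lowered it over the taller card. I handed in at about 10.5 s, still holding it squeezed wide open with a 30 N grip.

**Last checks:**
- **Squeeze:** the gripper opening was 23.8 mm against about 26 mm expected over the tails. I take that as the clip held at its stop.
- **Depth:** my clip model puts the card's top edge about 20 mm above the jaw tips, which is about 47% of the way from the tips to the hinge.
- **Alignment:** the card's middle is within about 1 mm of the clip's middle along the card, and the yaw is within 0.5°.
- **Clearance:** I estimate about 5 mm to the nearest jaw.
- **Steadiness:** contact force was about zero (noise level), the tool moved less than 0.5 mm between readings, and the card's foot showed no shift.
- **Other items:** I did not check every other item on the stall one by one. The low card showed up in about the same place before and after.

**What was off:**
- **Lean:** the clip leans about 5° across the card in the grip. Closing the fingers pressed it on the board with about 16 N and pushed the arm aside. I did not regrip; I allowed for the lean in the placing.
- **Disagreement:** the wrist view and the scene and side views differ by about 2 mm on the card's position across the jaws. I placed the clip between the two.

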